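Clear the scrapped crank arm and snap the lid on the parts tub

ROBOT

A 6-joint arm with a two-finger parallel gripper is mounted at the origin on the work surface. World frame = base frame: x ahead of the robot, y to its left, z up, the work surface at z = 0. Lengths are in m, angles in degrees, forces in N, time in s.
With the tool pointing down it reaches from about 0.275 to 0.725 m from the base axis. Payload 15.9 kg.
Tool frame: the origin (TCP) lies on the mounting face of the last link; the fingertips stand 173 mm ahead of it and the grasp point (between the pads) lies 155 mm ahead of it; z points along the fingers, y is the line along which they close (so a half turn about z gives the same grasp; the last joint's range is limited). The gripper opens to 85 mm and grips with 20 to 120 N. Pads are 22 mm wide; open, the fingers measure 114 mm over their backs; the gripper's body (76 mm by 85 mm) begins 54 mm behind the grasp point. The pads swing forward as they close: fully open they stand 13 mm farther back than shut.
Start: joints at [-63.999, 12.198, -1.971, 75.831, 0, 90], TCP at [0.219, -0.449, 0.405] pointing down, gripper open.
Joint ranges: [-170.91, 170.91], [-42.67, 98.43], [-65.05, 77.54], [-120.47, 116.71], [-90, 82.35], [-180, 180]. Speed limits (degrees/s): [108.29, 108.29, 136.94, 147.25, 180, 180].

INTERFACE

Orientations are given as a 3x3 rotation matrix whose columns are the frame's x, y, z axes.
In Python, from cell import env gives the robot as it stands.
- The arm moves only by the tool send_rows, never from a script. Its argument "targets" is one flat list of numbers, 7 for each row, row after row: the shift along the tool's x, y, z in m, then the turn, a rotation vector about the tool's x, y, z in degrees, then the closure in counts, from 0 (fully open) to 255 (shut). In form: [tx, ty, tz, rx, ry, rz, hand, tx, ty, tz, rx, ry, rz, hand, ...]. A call has 1 to 10 rows; each row shifts and turns the commanded pose from where the row before left it, along the tool's axes as they then stand; what a row does not reach is not made up. A row lasts 1/12 s, in which the tool goes at most 41.7 mm and 7.16 degrees, less where a joint would pass 70% of its speed; a pose out of reach is approached as far as the arm can. A call is refused whole if a number of a shift passes 0.0417 or a number of a turn 7.16, either way. A call with a gripper value outside its range is refused whole. The fingers move at their own pace and stop on an object; "force" is the grip in N (left out, the last holds). Time passes only in rows, so rows that do not move let the fingers close. It gives the time, the measured TCP pose, the force, the opening and the grip force at its end, in the units of the state.
- env.observe(): the state, without advancing time (a new reading comes with each control period).
- env.snapshot(name): name is "side" or "top" or "wrist"; returns a dict with "img" (420x560x3 uint8, red, green, blue), "depth" (420x560 float32, m along the optical axis (not along the pixel's ray), 0 where there is no reading), "camera_matrix" (3x3 intrinsics, pixels), "k1" (the pictures are not rectified: a ray, as slopes to the right and down, at radius r is drawn at 1 + k1 r^2 times it, then the intrinsics apply), "eye" and "attitude" of the camera in the world. Camera axes: x right, y up, looking along -z (the intrinsics and any distortion apply to the point x, -y, -z); pixel columns grow to the right and rows downward; lengths in m; the calibration is good to about 2 mm. A picture is of the moment at which its call begins.
- env.hand_in(): hands the job in; it is judged then, once.
The state is a dict: "time_s": time; "q": joint angles; "qd": joint speeds; "joint_torque": joint torques, N m; "tcp_pos": TCP position; "eef_rot": TCP orientation; "contact_force": force on the tool from outside, world axes, zero at the start; "ft_torque": the same for the moment, N m; "opening": opening from 0.0 (shut) to 1.0 (fully open); "grip_force": force on a finger pad.
Only numpy, scipy, OpenCV 4.12 (cv2) and the standard library are available. Lean on these libraries where they do the work, as an engineer would, in place of code of your own. Each camera call takes 0.05 s, during which the arm holds its last target. There are 200 camera calls.

TASK

The parts tub on the bench will not close because a scrapped crank arm is sticking out of it: take the crank arm out and drop it into the open scrap crate, where it must lie inside. Then take the tub's rectangular lid from the sloping stand, put it on the tub handle up, and press it down against its stiff seals until it sits fully home and level all round, then let go of it. Leave the other things on the bench where they are.

Things in the scene. Friction and masses are not known exactly. Their poses are not given: they have to be found in the camera images.
- tub: Open grey plastic tub, fixed: 130 (x) x 180 (y) x 80 mm high, walls and floor 10 mm, mouth 110 x 160. Origin: centre of its underside, z up. On its long walls near the corners (x +-60, y +-72) black rubber seal blocks stand 8 mm above the rim; each slides down stiffly (4 N) and stays down: a lid just laid on rests 8 mm high and needs some 16 N, pressed near its middle. Floor rib at y = -49 mm.
- tub_rim (a point): Centre of the tub's mouth, at the height of its rim (80 mm above the bench); axes as the tub's.
- lid: Rectangular grey lid, 0.16 kg: plate 186 (x) x 136 (y) x 6 mm. Origin: centre of the plate's underside, z out of its upper side, where a middle ridge 110 (x) x 20 (y) mm rises to z = 36 mm. Below: plug 154 x 104 to z = -9, then 146 x 96 to z = -18 mm; 3 mm play in the tub's mouth, either way round. Starts on the stand, tilted 35 degrees. Seated: origin at tub_rim, x along the tub's y.
- stand: Plywood stand, fixed, 180 (x) x 130 (y) mm, its board sloping 35 degrees: low at its -y side (to the robot's right), 105 mm high at +y, with an 8 mm lip near the low edge. Origin: centre of its footprint on the bench, z up. The board's middle is 62 mm above the bench.
- crank: Scrapped aluminium crank arm, 0.22 kg, 195 mm long (y): bar 22 mm wide (x), 14 mm thick (z = 0 to 14), round bosses 18 mm thick at its ends (diameter 34 at -y, 30 at +y). Origin: centre of its underside. Starts leaning in the tub: -y end on the tub's floor, +y end rising 31 degrees over the tub's +y wall and sticking out.
- crate: Open green plastic scrap crate, empty, fixed: 240 (x) x 160 (y) x 90 mm high, walls 6 mm. Origin at the centre of its underside, z up.
- can: Bystander: steel spray can, upright, diameter 52, 160 mm high; origin at the centre of its base.
- oil: Bystander: white oil bottle, upright, diameter 48, 140 mm high; origin at the centre of its base.
- tape: Bystander: roll of tape lying flat, diameter 90, 24 mm high; origin at the centre of its underside.
- round_lid: Bystander: round grey lid with a knob, lying flat, diameter 100, 30 mm high; it does not fit the tub. Origin at the centre of its underside.
- wrench: Bystander: steel wrench lying flat beyond the task's things, about 180 mm long along its x.
- driver: Bystander: screwdriver with a red handle lying on the right side, about 200 mm long along its x.
- sprocket: Bystander: dark steel stepped sprocket lying flat on the left side, diameter 92, 18 mm high; origin at the centre of its underside.
There are look-alikes about, which are no part of the job. What is shaped like the lid but orange is not meant.

How it is judged (in metres and radians):
On the way, in this order (a step that is already met when the one before it is completed fails the run):
1. the crank arm lies released inside the scrap crate (x of crank in the frame of crate between -0.1 and 0.1 m and y of crank in the frame of crate between -0.07 and 0.07 m and z of crank in the frame of crate between -0.005 and 0.065 m and contact force between the fingers and crank below 0.05 N and linear speed of crank below 0.03 m/s), for 0.2 s.
2. the lid is pressed fully home and level on the tub (z of lid in the frame of tub_rim between -0.003 and 0.002 m and horizontal distance between lid and tub_rim below 0.008 m and angle between the z axis of lid and the z axis of tub, either way round below 0.03 rad and angle between lid's own z axis and vertical below 0.03 rad and angle between the x axis of lid and the y axis of tub, either way round below 0.1 rad), for 0.2 s.
At the end, for the whole second after the job is handed in: Crank arm at rest inside the crate (origin within 100 mm along, 70 mm across its centre, under 65 mm high). Lid on the tub: underside within 2 mm of the rim, level to 0.03 rad, centred to 8 mm, turned under 0.1 rad, at rest. Both released (all of step 1 and all of step 2 and linear speed of lid below 0.02 m/s and contact force between the fingers and lid below 0.05 N); the robot touches nothing.
It fails at once if a bystander pushed more than 40 mm (distance of any of can, oil, tape, round_lid, wrench, driver, sprocket from where it was at the start of the episode above 0.04 m).
It fails at once if the spray can or oil bottle tipped (angle between any of can, oil's own z axis and vertical above 0.5 rad).
It also fails if it takes over 64 s, if anything falls off the work surface, if the arm or the gripper's body presses on something with over 40 N, if the wrist force passes 120 N, or if a joint passes its speed limit or range.

## Working session

There is one attempt and no reset: what is moved stays moved. The work goes in short steps, Python scripts to look and compute and a tool call to move; the robot and the scene stay as the last step left them, time stands still between calls to the robot, and variables do not carry over. Pictures are saved under pics/ and viewed, at most 10 in all, crops included, and the job is handed in when it is done.

Besides the shell and the picture viewer there is one more tool, called after "Call:" by a JSON object that holds its "op" and its "data". send_rows: Moves the arm, as the interface text tells. Its arguments: {"type":"object","properties":{"targets":{"type":"array"},"force":{"type":"number"}},"required":["targets"]}

```bash
ls; mkdir -p pics; cat > h.py <<'E'
import numpy as np, cv2
from cell import env
def snap(n,save=None):
    s=env.snapshot(n)
    if save: cv2.imwrite('pics/'+save,cv2.cvtColor(s['img'],cv2.COLOR_RGB2BGR))
    np.savez('/tmp/'+n+'.npz',**{k:np.asarray(v) for k,v in s.items()})
    return s
def load(n): return dict(np.load('/tmp/'+n+'.npz'))
def dirs(s,uv):
    uv=np.asarray(uv,float).reshape(-1,1,2); k=float(s['k1'])
    p=cv2.undistortPoints(uv,np.asarray(s['camera_matrix'],float),np.array([k,0,0,0,0.])).reshape(-1,2)
    return np.c_[p[:,0],-p[:,1],-np.ones(len(p))]@np.asarray(s['attitude']).T
def onplane(s,uv,z):
    d=dirs(s,uv); e=np.asarray(s['eye']); return e+d*((z-e[2])/d[:,2])[:,None]
def bydepth(s,uv):
    uv=np.asarray(uv).reshape(-1,2); dep=s['depth'][uv[:,1].astype(int),uv[:,0].astype(int)]
    return np.asarray(s['eye'])+dirs(s,uv)*dep[:,None]
def cloud(s):
    v,u=np.mgrid[0:420,0:560]; uv=np.c_[u.ravel(),v.ravel()]
    P=bydepth(s,uv).reshape(420,560,3); return P
E
python3 - <<'E'
from h import *
for n in('top','side'):
    s=snap(n,n+'1.png'); print(n,s['eye'],np.round(s['attitude'],3).tolist(),s['k1'],(s['depth']>0).mean())
print(env.observe())
E
```

```text
pics
top [0.46843028 0.00703052 1.22713802] [[0.006, 0.999, -0.034], [-1.0, 0.007, 0.021], [0.021, 0.034, 0.999]] 0.012901133751960852 0.9959311224489796
side [0.31815075 0.82351944 0.99175461] [[-0.976, 0.155, -0.151], [-0.217, -0.715, 0.665], [-0.004, 0.682, 0.731]] -0.010453601931890188 0.9958375850340137
{'time_s': 0.1, 'q': array([-6.39996336e+01,  1.22199819e+01, -2.00432295e+00,  7.58323707e+01,
       -1.91490393e-03,  9.00005357e+01]), 'qd': array([-0.08604483, -0.05894809,  0.0990932 , -0.01796071, -0.1321054 ,
        0.02077358]), 'joint_torque': array([ 6.20171477e-05, -6.87247896e+01,  4.87805164e+01,  1.22139102e-02,
       -5.70098678e-05,  2.59225430e-05]), 'tcp_pos': array([ 0.21912165, -0.44926951,  0.40428526]), 'eef_rot': array([[ 8.98795327e-01,  4.38368275e-01, -4.63670639e-04],
       [ 4.38368519e-01, -8.98794902e-01,  8.74411350e-04],
       [-3.34306113e-05, -9.89175447e-04, -9.99999510e-01]]), 'contact_force': array([-0.43642301, -1.23063512, -0.96777391]), 'ft_torque': array([-0.02158406, -0.05373519, -0.05115489]), 'grip_force': 0.0, 'opening': 0.9969834912820816}
```

View pics/top1.png

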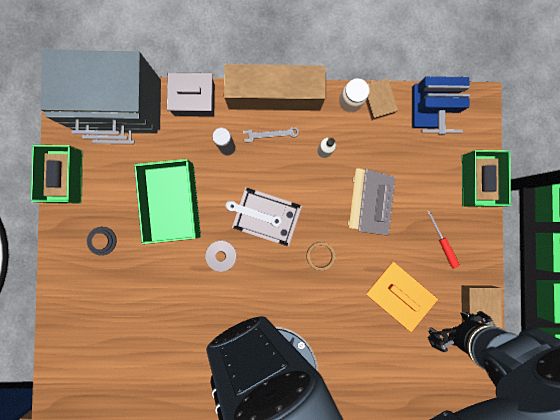

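View pics/side1.png

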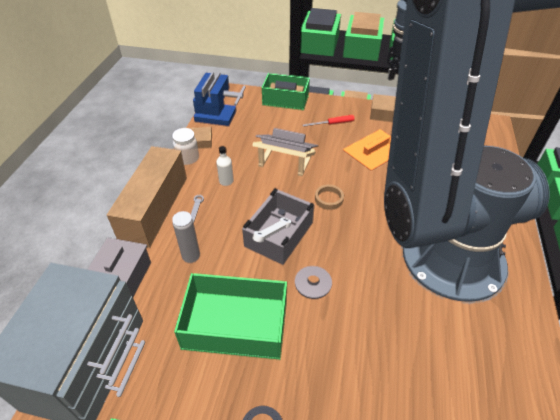

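The top view shows the crate around (168,201), the tub around (265,216) with the crank's free boss at (231,206), and the lid on its stand at (372,200). In the side view the tub is at (280,225), the lid at (285,145) and the crate at (235,315). Next I'll measure them with depth.

```bash
python3 - <<'E'
from h import *
from scipy import ndimage
t=load('top'); P=cloud(t); img=t['img'].astype(int)
def box(a,b,c,d): m=np.zeros((420,560),bool); m[b:d,a:c]=1; return m
def rect(m,name):
    r=cv2.minAreaRect(P[m][:,:2].astype(np.float32)*1000); print(name,m.sum(),np.round(r[0],1),np.round(r[1],1),round(r[2],1))
Z=P[...,2]
sat=img.max(2)-img.min(2)
g=box(125,150,210,255)
m=g&(Z>.08)&(Z<.1)&(img[...,1]>img[...,0]+20); rect(m,'crate')
b=box(220,175,312,255)
hsv=cv2.cvtColor(t['img'],cv2.COLOR_RGB2HSV)
m=b&(Z>.072)&(Z<.084)&(sat<25)&(img.max(2)>70)&(img.max(2)<200); rect(m,'tubrim')
m2=b&(Z>.083)&(Z<.094)&(img.max(2)<60);rect(m2,'seals')
l,n=ndimage.label(m2)
for i in range(1,n+1):
    if (l==i).sum()>4: print('seal',np.round(P[l==i].mean(0),4),(l==i).sum())
# crank: bright
c=b&(img.min(2)>195)&(Z>0.01); l,n=ndimage.label(c); k=np.argmax(np.bincount(l.ravel())[1:])+1; c=l==k
q=P[c]; mu=q.mean(0); w,v=np.linalg.eigh(np.cov((q-mu).T)); print('crank',c.sum(),mu,v[:,2],v[:,0], q.min(0),q.max(0))
s=(q-mu)@v[:,2]; print(s.min(),s.max())
# lid
L=box(345,160,400,240)&(sat<25)&(Z>.02); q=P[L]; print('lidz',q.min(0),q.max(0),L.sum())
# plane ransac
rng=np.random.default_rng(0);best=0
for _ in range(300):
    a=q[rng.choice(len(q),3,False)]; nn=np.cross(a[1]-a[0],a[2]-a[0]); nn/=np.linalg.norm(nn)+1e-12
    inl=abs((q-a[0])@nn)<.0025
    if inl.sum()>best: best=inl.sum(); bi=inl
pl=q[bi]; mu=pl.mean(0); w,v=np.linalg.eigh(np.cov((pl-mu).T)); nn=v[:,0]*np.sign(v[2,0]); print('n',nn,np.degrees(np.arccos(nn[2])),best,mu,w)
h=(q-mu)@nn
ex=np.cross(nn,[0,0,1.]);ex/=np.linalg.norm(ex); ey=np.cross(nn,ex)
for nm,mm in(('plate',abs(h)<.004),('ridge',(h>.024)&(h<.036))):
    A=np.c_[(q[mm]-mu)@ex,(q[mm]-mu)@ey].astype(np.float32)
    r=cv2.minAreaRect(A*1000); C=mu+ex*r[0][0]/1e3+ey*r[0][1]/1e3+nn*np.median(h[mm]); print(nm,mm.sum(),np.round(r,1) if 0 else r,np.round(C,4),np.median(h[mm]))
print('ex',ex,'ey',ey)
# bystanders
for nm,bx in(('can',(210,125,235,158)),('oil',(317,133,340,160)),('tape',(303,238,338,273)),('rl',(200,237,240,273))):
    mm=box(*bx)&(Z>.012); print(nm,np.round(P[mm].mean(0),3),np.round(P[mm].max(0),3))
E
```

```text
crate 596 [538.8 325.6] [239.5 161.2] 6.2
tubrim 122 [495.1  20.1] [176.7 124.5] 72.0
seals 86 [495.6  18.8] [167.2 126.8] 72.3
seal [0.5736 0.0695 0.0874] 24
seal [ 0.5297 -0.0667  0.0869] 25
seal [0.4605 0.1053 0.0869] 18
seal [ 0.4165 -0.0318  0.0873] 19
crank 613 [0.50149451 0.04966408 0.06157226] [0.21194591 0.63433274 0.74343857] [ 0.93530729 -0.35221117  0.03387573] [ 0.43128847 -0.04831959  0.01005462] [0.57178389 0.13878401 1.22713802]
-0.10371321834373969 0.8324748463716617
lidz [ 0.44319157 -0.38120098  0.04109049] [0.63548085 0.00703052 1.22713802] 1813
n [-0.06359388 -0.57017051  0.81906129] 35.009064225563336 1241 [ 0.53821237 -0.30842105  0.08685909] [1.38989363e-06 1.75371467e-03 3.27244365e-03]
plate 1391 ((-1.7013702392578125, 8.712757110595703), (138.3099822998047, 185.04759216308594), 89.7146987915039) [ 0.5391 -0.3157  0.0819] 6.271589893536203e-05
ridge 201 ((-0.38045501708984375, 9.915600776672363), (24.3541259765625, 108.7099838256836), 89.24993133544922) [ 0.5358 -0.3333  0.1053] 0.029479242357990203
ex [-0.99383743  0.11084751  0.        ] ey [-0.0907909  -0.81401377 -0.57370602]
can [0.709 0.144 0.142] [0.743 0.173 1.227]
oil [ 0.702 -0.157  0.103] [0.734 0.007 1.227]
tape [ 0.373 -0.149  0.046] [0.468 0.007 1.227]
rl [0.37  0.164 0.025] [0.468 0.215 1.227]
```

```bash
cat >> h.py <<'E'
from scipy.linalg import logm,expm
from scipy.spatial.transform import Rotation as Ro
def T(p,R): M=np.eye(4); M[:3,:3]=R; M[:3,3]=p; return M
def tool(z,x):
    z=np.array(z,float); z/=np.linalg.norm(z); x=np.array(x,float); x-=z*(x@z); x/=np.linalg.norm(x); return np.c_[x,np.cross(z,x),z]
def cur():
    o=env.observe(); return T(o['tcp_pos'],o['eef_rot'])
def plan(A,B,vmax=.036,wmax=6.5,n=None):
    D=np.linalg.inv(A)@B; rv=Ro.from_matrix(D[:3,:3]).as_rotvec(degrees=True)
    if n is None: n=max(1,int(np.ceil(max(np.linalg.norm(D[:3,3])/vmax,np.linalg.norm(rv)/wmax))))
    while 1:
        S=expm(np.real(logm(D))/n)
        if abs(S[:3,3]).max()<=.041: break
        n+=1
    r=np.r_[np.round(S[:3,3],4),np.round(Ro.from_matrix(S[:3,:3]).as_rotvec(degrees=True),2)]
    print(n,'x',r.tolist()); 
    s=T(r[:3],Ro.from_rotvec(r[3:],degrees=True).as_matrix()); E=A@np.linalg.matrix_power(s,n)
    print('  end',np.round(E[:3,3],4)); return E
TUB=np.array([.4951,.0191,0]); ty=np.array([.307,.952,0]); tx=np.array([.952,-.307,0])
CR=np.array([.5388,.3256,0]); cx=np.array([.994,.108,0])
LN=np.array([-.0636,-.5702,.8191]); LX=np.array([.9938,-.1108,0]); LT=np.array([.5369,-.333,.106]) # ridge-top centre
E
python3 - <<'E'
from h import *
t=load('top'); P=cloud(t); img=t['img'].astype(int); Z=P[...,2]
m=np.zeros((420,560),bool); m[195:235,222:290]=1
d=(P-TUB)@tx; y=(P-TUB)@ty
c=m&(t['depth']>0)&(img.min(2)>150)&(Z>.025)&(abs(d)<.03)&(y>-.06)
print(c.sum())
for a in np.arange(-.06,.15,.015):
    k=c&(y>=a)&(y<a+.015)
    if k.sum()>2: print(round(a,3),k.sum(),'d',np.round([d[k].min(),np.median(d[k]),d[k].max()],4),'z',np.round(np.median(Z[k]),4),Z[k].max().round(4))
k=c&(y>-.01)&(y<.1)
print('z vs y',np.polyfit(y[k],Z[k],1),'d vs y',np.polyfit(y[k],d[k],1), 'ymax',y[c].max(), y[c].min())
E
```

```text
458
-0.045 26 d [-0.0197 -0.0082  0.0114] z 0.0292 0.0376
-0.03 40 d [-0.0187 -0.0032  0.0123] z 0.0369 0.0445
-0.015 34 d [-0.0146 -0.0038  0.0074] z 0.0412 0.0503
0.0 37 d [-0.0146 -0.0039  0.007 ] z 0.052 0.0587
0.015 36 d [-0.0147 -0.0039  0.0068] z 0.0613 0.0696
0.03 36 d [-0.0147 -0.0036  0.0066] z 0.0697 0.0753
0.045 38 d [-0.0146 -0.0046  0.0064] z 0.0783 0.0824
0.06 37 d [-0.0146 -0.0042  0.0062] z 0.0873 0.0963
0.075 76 d [-0.0298 -0.0019  0.0295] z 0.0875 0.1016
0.09 42 d [-0.0222 -0.0039  0.0256] z 0.1069 0.1195
0.105 45 d [-0.0174 -0.0028  0.0105] z 0.1181 0.1244
0.12 10 d [-0.0118 -0.0031  0.0069] z 0.1143 0.1229
z vs y [0.52536294 0.04821426] d vs y [ 0.02731346 -0.00462933] ymax 0.12669802639770988 -0.047523750127048535
```

```bash
python3 - <<'E'
from h import *
n=-.515*ty+np.array([0,0,.857]); b=.857*ty+np.array([0,0,.515])
G=TUB+.047*ty-.004*tx+np.array([0,0,.0705])
R=tool(-n,b); A=cur()
B0=T(G+.235*n,R); B1=T(G+.155*n,R)
E=plan(A,B0); print(B0[:3,3])
D=np.linalg.inv(A)@B0
for f in(.3,.6,.8): 
    M=A@expm(f*np.real(logm(D))); print(M[:3,3],(M@[0,0,.173,1])[:3])
plan(E,B1)
E
```

```text
14 x [0.0308, -0.0056, 0.018, 0.89, 2.09, -3.21]
  end [ 0.4687 -0.0511  0.2721]
[ 0.46856632 -0.0501438   0.271895  ]
[ 0.32013142 -0.35861648  0.3370527 ] [ 0.336154   -0.33481603  0.16644843]
[ 0.40236851 -0.23921258  0.29322424] [ 0.42808009 -0.18929926  0.12958875]
[ 0.44251728 -0.14773172  0.27737227] [ 0.47070544 -0.08010369  0.12065317]
3 x [0.0002, -0.0001, 0.0269, -0.01, 0.0, -0.02]
  end [ 0.4813 -0.0109  0.2033]
```

Call:
{"op": "send_rows", "data": {"targets": [0.0308,-0.0056,0.018,0.89,2.09,-3.21,105,0.0308,-0.0056,0.018,0.89,2.09,-3.21,105,0.0308,-0.0056,0.018,0.89,2.09,-3.21,105,0.0308,-0.0056,0.018,0.89,2.09,-3.21,105,0.0308,-0.0056,0.018,0.89,2.09,-3.21,105,0.0308,-0.0056,0.018,0.89,2.09,-3.21,105,0.0308,-0.0056,0.018,0.89,2.09,-3.21,105], "force": 80}}

```text
time_s: 0.68
tcp_pos: [0.3783, -0.281, 0.3047]
eef_rot: [[0.641, 0.756, 0.134], [0.719, -0.652, 0.239], [0.268, -0.057, -0.962]]
contact_force: [1.2, 0.3, -0.2]
opening: 0.59
grip_force: 0.0
```

Call:
{"op": "send_rows", "data": {"targets": [0.0308,-0.0056,0.018,0.89,2.09,-3.21,105,0.0308,-0.0056,0.018,0.89,2.09,-3.21,105,0.0308,-0.0056,0.018,0.89,2.09,-3.21,105,0.0308,-0.0056,0.018,0.89,2.09,-3.21,105,0.0308,-0.0056,0.018,0.89,2.09,-3.21,105,0.0308,-0.0056,0.018,0.89,2.09,-3.21,105,0.0308,-0.0056,0.018,0.89,2.09,-3.21,105,0,0,0,0,0,0,105]}}

```text
time_s: 1.35
tcp_pos: [0.469, -0.047, 0.2718]
eef_rot: [[0.257, 0.954, 0.155], [0.816, -0.3, 0.494], [0.518, -0.0, -0.856]]
contact_force: [0.0, -1.1, 0.2]
opening: 0.594
grip_force: 0.0
```

```bash
python3 - <<'E'
from h import *
o=env.observe(); print(o['time_s'],o['q'],o['opening'],o['contact_force'])
n=-.515*ty+np.array([0,0,.857]); b=.857*ty+np.array([0,0,.515])
G=TUB+.047*ty-.004*tx+np.array([0,0,.0705])
R=tool(-n,b); A=cur(); print(A[:3,3])
E=plan(A,T(G+.155*n,R))
snap('wrist','w1.png')
E
```

```text
1.35 [-14.69034874  12.46586932 -24.7480467   51.13341607  31.13378949
  93.24879714] 0.5937037813063852 [ 0.01645012 -1.10138003  0.17079409]
[ 0.4690113  -0.04695089  0.27182974]
3 x [-0.0009, 0.0003, 0.0261, -0.08, -0.05, 0.11]
  end [ 0.4814 -0.0108  0.2034]
```

View pics/w1.png

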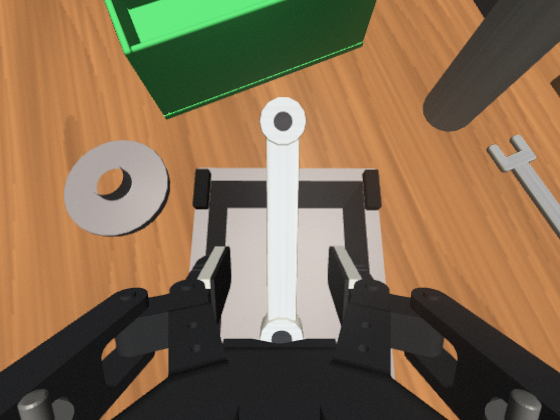

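The wrist view has the bar at column 283, midway between the pads at 215 and 345. I'll approach and grip.

Call:
{"op": "send_rows", "data": {"targets": [-0.0009,0.0003,0.0261,-0.08,-0.05,0.11,105,-0.0009,0.0003,0.0261,-0.08,-0.05,0.11,105,-0.0009,0.0003,0.0261,-0.08,-0.05,0.11,105,0,0,0,0,0,0,105,0,0,0,0,0,0,255,0,0,0,0,0,0,255,0,0,0,0,0,0,255,0,0,0,0,0,0,255,0,0,0,0,0,0,255,0,0,0,0,0,0,255], "force": 80}}

```text
time_s: 2.23
tcp_pos: [0.4818, -0.0162, 0.2048]
eef_rot: [[0.269, 0.949, 0.163], [0.815, -0.315, 0.486], [0.512, 0.002, -0.859]]
contact_force: [-2.8, -6.5, 8.7]
opening: 0.235
grip_force: 79.2
```

```bash
python3 - <<'E'
from h import *
o=env.observe(); print(o['time_s'],o['q'],o['opening'],o['grip_force'],o['contact_force'])
A=cur(); print(A[:3,3])
up=A.copy(); up[2,3]+=.13
E=plan(A,up)
# then over crate with level crank; two yaw options
for s in(1,-1):
    F=plan(E,T(np.r_[CR[:2],.33],tool([0,0,-1],s*cx)))
    D=np.linalg.inv(E)@F
    for f in(.25,.5,.75):
        M=E@expm(f*np.real(logm(D))); print('   ',np.round(M[:3,3],3),'low end',np.round((M@[-.1,0,.17,1])[:3],3),np.round((M@[.1,0,.17,1])[:3],3))
E
```

```text
2.2333 [-10.53472422  16.60095236 -30.55583398  38.06504911  30.47769051
  99.0957435 ] 0.23461387177159343 79.2372715473175 [-2.79388424 -6.45778617  8.74184775]
[ 0.4817818  -0.01623424  0.20479973]
4 x [0.0166, 0.0001, -0.0279, 0.0, 0.0, 0.0]
  end [ 0.4818 -0.0164  0.3347]
12 x [0.0226, -0.019, 0.0082, -1.46, -2.29, 5.32]
  end [0.5391 0.3253 0.33  ]
    [0.459 0.071 0.346] low end [0.436 0.058 0.151] [0.544 0.206 0.23 ]
    [0.461 0.163 0.351] low end [0.412 0.142 0.161] [0.565 0.26  0.214]
    [0.489 0.25  0.346] low end [0.414 0.23  0.165] [0.598 0.304 0.191]
19 x [0.0143, 0.0152, 0.006, 1.62, -1.03, -5.86]
  end [0.5386 0.3266 0.3297]
    [0.562 0.047 0.346] low end [0.586 0.029 0.151] [0.546 0.207 0.232]
    [0.601 0.14  0.352] low end [0.656 0.118 0.164] [0.528 0.263 0.217]
    [0.593 0.242 0.349] low end [0.674 0.23  0.169] [0.489 0.302 0.192]
```

Call:
{"op": "send_rows", "data": {"targets": [0.0166,0.0001,-0.0279,0,0,0,255,0.0166,0.0001,-0.0279,0,0,0,255,0.0166,0.0001,-0.0279,0,0,0,255,0.0166,0.0001,-0.0279,0,0,0,255,0.0166,0.0001,-0.0279,0,0,0,255,0,0,0,0,0,0,255]}}

```text
time_s: 2.73
tcp_pos: [0.4828, -0.0163, 0.3725]
eef_rot: [[0.265, 0.949, 0.169], [0.816, -0.315, 0.485], [0.514, 0.009, -0.858]]
contact_force: [0.3, 0.1, -1.2]
opening: 0.235
grip_force: 79.4
```

```bash
python3 - <<'E'
from h import *
o=env.observe(); print(o['time_s'],o['q'],o['opening'],o['grip_force'],o['contact_force'])
A=cur(); print(A[:3,3])
c=np.radians(130)
W=plan(A,T([.47,.23,.37],tool([0,0,-1],[np.cos(c),np.sin(c),0])))
F=plan(W,T(np.r_[CR[:2],.26],tool([0,0,-1],-cx)))
for a,b in((A,W),(W,F)):
    D=np.linalg.inv(a)@b
    for f in(.33,.67):
        M=a@expm(f*np.real(logm(D))); print('   ',np.round(M[:3,3],3),'low end',np.round((M@[-.1,0,.17,1])[:3],3),np.round((M@[.1,0,.17,1])[:3],3))
snap('side','s2.png');snap('wrist')
E
```

```text
2.7333 [-10.53294469   7.81574698 -15.01539835  62.01514197  30.53785065
  99.06408263] 0.23540169928225274 79.37863826751709 [ 0.33164442  0.12362663 -1.17513341]
[ 0.48278343 -0.01627457  0.37247682]
11 x [0.0225, 0.0021, 0.0071, 1.47, -2.54, -5.16]
  end [0.47   0.2302 0.3705]
9 x [-0.0025, 0.0134, 0.0123, -0.0, 0.0, -6.24]
  end [0.5386 0.3261 0.2598]
    [0.506 0.065 0.387] low end [0.52  0.032 0.193] [0.513 0.219 0.264]
    [0.502 0.153 0.387] low end [0.538 0.092 0.203] [0.465 0.275 0.237]
    [0.503 0.254 0.334] low end [0.588 0.202 0.164] [0.418 0.306 0.164]
    [0.527 0.287 0.296] low end [0.625 0.266 0.126] [0.429 0.309 0.126]
```

View pics/s2.png

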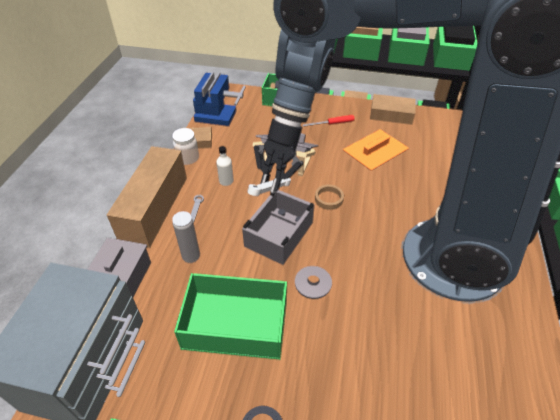

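The side view shows the crank at (268,187), clear above the tub at (280,225). I'll carry it to the crate.

Call:
{"op": "send_rows", "data": {"targets": [0.0225,0.0021,0.0071,1.47,-2.54,-5.16,255,0.0225,0.0021,0.0071,1.47,-2.54,-5.16,255,0.0225,0.0021,0.0071,1.47,-2.54,-5.16,255,0.0225,0.0021,0.0071,1.47,-2.54,-5.16,255,0.0225,0.0021,0.0071,1.47,-2.54,-5.16,255,0.0225,0.0021,0.0071,1.47,-2.54,-5.16,255,0.0225,0.0021,0.0071,1.47,-2.54,-5.16,255,0.0225,0.0021,0.0071,1.47,-2.54,-5.16,255,0.0225,0.0021,0.0071,1.47,-2.54,-5.16,255]}}

```text
time_s: 3.58
tcp_pos: [0.4892, 0.1904, 0.3737]
eef_rot: [[-0.498, 0.867, -0.018], [0.862, 0.498, 0.099], [0.095, 0.034, -0.995]]
contact_force: [1.2, 0.1, -2.5]
opening: 0.236
grip_force: 79.2
```

Call:
{"op": "send_rows", "data": {"targets": [0.0225,0.0021,0.0071,1.47,-2.54,-5.16,255,0.0225,0.0021,0.0071,1.47,-2.54,-5.16,255,-0.0025,0.0134,0.0123,0,0,-6.24,255,-0.0025,0.0134,0.0123,0,0,-6.24,255,-0.0025,0.0134,0.0123,0,0,-6.24,255,-0.0025,0.0134,0.0123,0,0,-6.24,255,-0.0025,0.0134,0.0123,0,0,-6.24,255,-0.0025,0.0134,0.0123,0,0,-6.24,255,0,0,0,0,0,0,255]}}

```text
time_s: 4.33
tcp_pos: [0.5247, 0.2884, 0.2859]
eef_rot: [[-0.978, 0.209, -0.013], [0.209, 0.978, -0.002], [0.012, -0.004, -1.0]]
contact_force: [0.2, 0.6, -1.6]
opening: 0.237
grip_force: 79.2
```

```bash
python3 - <<'E'
from h import *
o=env.observe(); print(o['time_s'],o['q'],o['opening'],o['grip_force'],o['contact_force'])
A=cur(); print(A[:3,3],A[:3,2])
W=plan(A,T(np.r_[CR[:2],.27],tool([0,0,-1],-cx)))
F=plan(W,T(np.r_[CR[:2],.2],tool([0,0,-1],-cx)))
snap('wrist','w3.png')
E
```

```text
4.3333 [28.72954291 26.77983137  1.24676487 65.16266561  0.279782   40.81836778] 0.23679846548421768 79.16435837745667 [ 0.18817173  0.5725331  -1.63187644]
[0.52474287 0.28843195 0.28591591] [-0.01299481 -0.00155456 -0.99991436]
3 x [-0.0034, 0.0129, 0.0052, -0.04, -0.25, -6.1]
  end [0.5387 0.3257 0.2701]
2 x [-0.0, -0.0, 0.0351, -0.0, 0.0, 0.0]
  end [0.5387 0.3257 0.1999]
```

View pics/w3.png

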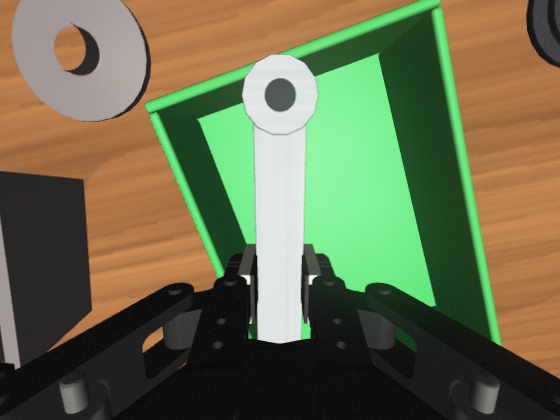

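The wrist view has the crank's boss at (280,95), still over the crate's near rim before the final shift. I'll centre it, lower it and release.

Call:
{"op": "send_rows", "data": {"targets": [-0.0034,0.0129,0.0052,-0.04,-0.25,-6.1,255,-0.0034,0.0129,0.0052,-0.04,-0.25,-6.1,255,-0.0034,0.0129,0.0052,-0.04,-0.25,-6.1,255,0,0,0,0,0,0,255,0,0,0.035,0,0,0,255,0,0,0.035,0,0,0,255,0,0,0,0,0,0,255]}}

```text
time_s: 4.97
tcp_pos: [0.5373, 0.3229, 0.1987]
eef_rot: [[-0.995, -0.097, -0.003], [-0.097, 0.995, -0.003], [0.003, -0.003, -1.0]]
contact_force: [-1.9, -0.9, -2.7]
opening: 0.238
grip_force: 79.1
```

Call:
{"op": "send_rows", "data": {"targets": [0,0,0,0,0,0,90,0,0,0,0,0,0,90,0,0,0,0,0,0,90,0,0,0,0,0,0,90,0,0,0,0,0,0,90,0,0,-0.04,0,0,0,90,0,0,-0.04,0,0,0,90,0,0,-0.04,0,0,0,90,0,0,0,0,0,0,90]}}

```text
time_s: 5.72
tcp_pos: [0.5402, 0.3254, 0.3337]
eef_rot: [[-0.995, -0.101, 0.015], [-0.101, 0.995, 0.008], [-0.015, 0.006, -1.0]]
contact_force: [0.3, 0.1, 0.9]
opening: 0.646
grip_force: 0.0
```

```bash
python3 - <<'E'
from h import *
o=env.observe(); print(o['time_s'],o['q'],o['opening'],o['grip_force'],o['contact_force'])
A=cur(); print(A[:3,3],A[:3,2])
R=tool(-LN,LX); G=LT-.008*LN
B0=T(G+.235*LN,R); 
for W in ([.42,.05,.40],):
    M=T(W,tool([0,0,-1],[np.cos(1.25),np.sin(1.25),0]))
    E=plan(A,M); F=plan(E,B0)
    D=np.linalg.inv(E)@F
    for f in(.25,.5,.75,.9):
        m=E@expm(f*np.real(logm(D))); print('   ',np.round(m[:3,3],3),np.round((m@[0,0,.173,1])[:3],3))
E
```

```text
5.7167 [ 3.10766018e+01  2.84165639e+01  1.08477837e+01  7.14870181e+01
 -5.05026391e-02  2.52961927e+01] 0.6455541645496533 0.0 [0.33797245 0.09659614 0.92794998]
[0.54019004 0.32541632 0.33365627] [ 0.01456861  0.00775109 -0.99986383]
18 x [-0.0083, -0.018, -0.0037, 0.06, 0.01, 6.34]
  end [0.4203 0.0491 0.3993]
15 x [-0.0163, 0.0351, -0.0039, 1.96, 1.58, 5.03]
  end [ 0.522  -0.4623  0.292 ]
    [ 0.513 -0.062  0.405] [ 0.502 -0.036  0.235]
    [ 0.564 -0.197  0.388] [ 0.551 -0.143  0.223]
    [ 0.567 -0.336  0.348] [ 0.562 -0.258  0.194]
    [ 0.546 -0.415  0.316] [ 0.549 -0.323  0.169]
```

Call:
{"op": "send_rows", "data": {"targets": [-0.0083,-0.018,-0.0037,0.06,0.01,6.34,60,-0.0083,-0.018,-0.0037,0.06,0.01,6.34,60,-0.0083,-0.018,-0.0037,0.06,0.01,6.34,60,-0.0083,-0.018,-0.0037,0.06,0.01,6.34,60,-0.0083,-0.018,-0.0037,0.06,0.01,6.34,60,-0.0083,-0.018,-0.0037,0.06,0.01,6.34,60,-0.0083,-0.018,-0.0037,0.06,0.01,6.34,60,-0.0083,-0.018,-0.0037,0.06,0.01,6.34,60,-0.0083,-0.018,-0.0037,0.06,0.01,6.34,60]}}

```text
time_s: 6.47
tcp_pos: [0.5544, 0.1533, 0.3591]
eef_rot: [[-0.621, 0.784, 0.001], [0.784, 0.621, -0.006], [-0.005, -0.003, -1.0]]
contact_force: [-0.5, -0.6, 0.6]
opening: 0.765
grip_force: 0.0
```

Call:
{"op": "send_rows", "data": {"targets": [-0.0083,-0.018,-0.0037,0.06,0.01,6.34,60,-0.0083,-0.018,-0.0037,0.06,0.01,6.34,60,-0.0083,-0.018,-0.0037,0.06,0.01,6.34,60,-0.0083,-0.018,-0.0037,0.06,0.01,6.34,60,-0.0083,-0.018,-0.0037,0.06,0.01,6.34,60,-0.0083,-0.018,-0.0037,0.06,0.01,6.34,60,-0.0083,-0.018,-0.0037,0.06,0.01,6.34,60,-0.0083,-0.018,-0.0037,0.06,0.01,6.34,60,-0.0083,-0.018,-0.0037,0.06,0.01,6.34,60,0,0,0,0,0,0,60]}}

```text
time_s: 7.3
tcp_pos: [0.4175, 0.0481, 0.3946]
eef_rot: [[0.322, 0.947, -0.008], [0.947, -0.322, -0.006], [-0.008, -0.005, -1.0]]
contact_force: [-0.1, 0.3, 0.9]
opening: 0.771
grip_force: 0.0
```

```bash
python3 - <<'E'
from h import *
o=env.observe(); print(o['time_s'],o['q'],o['opening'])
t=snap('top'); P=cloud(t); Z=P[...,2]; img=t['img'].astype(int)
m=(img.min(2)>140)&(t['depth']>0)&(abs((P-CR)@cx)<.12)&(abs((P-CR)@np.array([-.108,.994,0]))<.08)&(Z<.15)
q=P[m]; print(m.sum(),cv2.minAreaRect(q[:,:2].astype(np.float32)*1000),np.percentile(q[:,2],[5,50,95]), (q.mean(0)-CR)@cx,(q.mean(0)-CR)@np.array([-.108,.994,0]))
A=cur(); R=tool(-LN,LX); G=LT-.008*LN
E=plan(A,T(G+.205*LN,R)); plan(E,T(G+.155*LN,R))
E
```

```text
7.3 [  6.67350904   3.23945707 -13.8719925   73.36716178  -0.27944103
 115.46326006] 0.7714219564858981
1745 ((539.7583618164062, 325.1113586425781), (225.05096435546875, 155.4814910888672), 6.2922682762146) [0.00132048 0.00598099 0.02466741] 0.01320540818931371 -0.005280504925643364
15 x [-0.0155, 0.0346, -0.0023, 1.96, 1.62, 5.01]
  end [ 0.5244 -0.4448  0.2673]
2 x [0.0, 0.0002, 0.0248, 0.01, -0.01, 0.02]
  end [ 0.5275 -0.4169  0.2264]
```

Call:
{"op": "send_rows", "data": {"targets": [-0.0155,0.0346,-0.0023,1.96,1.62,5.01,60,-0.0155,0.0346,-0.0023,1.96,1.62,5.01,60,-0.0155,0.0346,-0.0023,1.96,1.62,5.01,60,-0.0155,0.0346,-0.0023,1.96,1.62,5.01,60,-0.0155,0.0346,-0.0023,1.96,1.62,5.01,60,-0.0155,0.0346,-0.0023,1.96,1.62,5.01,60,-0.0155,0.0346,-0.0023,1.96,1.62,5.01,60]}}

```text
time_s: 7.93
tcp_pos: [0.561, -0.1724, 0.3739]
eef_rot: [[0.812, 0.578, -0.082], [0.574, -0.766, 0.288], [0.103, -0.281, -0.954]]
contact_force: [0.3, 0.7, 0.0]
opening: 0.768
grip_force: 0.0
```

Call:
{"op": "send_rows", "data": {"targets": [-0.0155,0.0346,-0.0023,1.96,1.62,5.01,60,-0.0155,0.0346,-0.0023,1.96,1.62,5.01,60,-0.0155,0.0346,-0.0023,1.96,1.62,5.01,60,-0.0155,0.0346,-0.0023,1.96,1.62,5.01,60,-0.0155,0.0346,-0.0023,1.96,1.62,5.01,60,-0.0155,0.0346,-0.0023,1.96,1.62,5.01,60,-0.0155,0.0346,-0.0023,1.96,1.62,5.01,60,0,0,0,0,0,0,60]}}

```text
time_s: 8.6
tcp_pos: [0.5386, -0.42, 0.2776]
eef_rot: [[0.999, -0.015, 0.032], [-0.03, -0.837, 0.547], [0.018, -0.548, -0.837]]
contact_force: [-1.0, 0.1, -0.3]
opening: 0.764
grip_force: 0.0
```

```bash
python3 - <<'E'
from h import *
o=env.observe(); print(o['time_s'],o['q'],o['opening'])
A=cur(); print(A[:3,3]); R=tool(-LN,LX); G=LT-.008*LN
E=plan(A,T(G+.205*LN,R)); plan(E,T(G+.155*LN,R))
snap('wrist','w4.png')
E
```

```text
8.6 [-42.98524308  52.50957     40.9505133  101.1212851   24.94845468
 133.34630602] 0.7636873792150564
[ 0.53857935 -0.419981    0.27764834]
1 x [-0.0136, 0.0271, -0.0057, 1.76, 1.73, 4.43]
  end [ 0.5244 -0.4454  0.2673]
2 x [-0.0, -0.0, 0.025, 0.0, 0.0, -0.0]
  end [ 0.5276 -0.4169  0.2264]
```

View pics/w4.png

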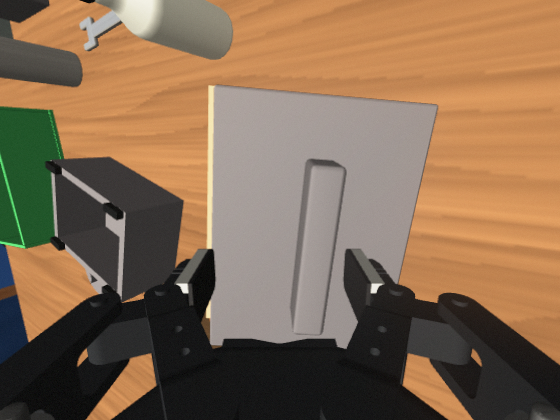

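The wrist view shows the grey lid with its ridge at about (315,250), still slightly turned against the fingers. I'll correct the pose, then approach.

Call:
{"op": "send_rows", "data": {"targets": [-0.007,0.0136,-0.0028,0.88,0.87,2.2,60,-0.007,0.0136,-0.0028,0.88,0.87,2.2,60,0,0,0,0,0,0,60]}}

```text
time_s: 8.9
tcp_pos: [0.5254, -0.4415, 0.2715]
eef_rot: [[0.994, -0.084, 0.064], [-0.105, -0.816, 0.568], [0.005, -0.571, -0.821]]
contact_force: [0.2, 0.2, -0.4]
opening: 0.763
grip_force: 0.0
```

```bash
python3 - <<'E'
from h import *
o=env.observe(); print(o['time_s'],o['q'],o['opening'])
A=cur(); print(A[:3,3]); R=tool(-LN,LX); G=LT-.008*LN
plan(A,T(G+.155*LN,R),n=2)
# ridge in tool frame from wrist depth
s=snap('wrist'); P=cloud(s); ok=s['depth']>0; sat=s['img'].max(2).astype(int)-s['img'].min(2)
h=(P-LT)@LN; q=P[ok&(sat<30)&(abs(h)<.006)&(np.linalg.norm(P-LT,axis=2)<.08)]
r=cv2.minAreaRect(np.c_[(q-LT)@LX,(q-LT)@np.cross(LN,LX)].astype(np.float32)*1000); print(len(q),r,np.median((q-LT)@LN))
E
```

```text
8.9 [-45.32522323  53.76874804  42.10339308 101.93796495  26.41194263
 135.03075009] 0.763242640917643
[ 0.5254412  -0.44147404  0.27150751]
2 x [-0.0003, 0.0028, 0.0256, 0.08, -0.02, 0.2]
  end [ 0.5276 -0.4169  0.2263]
5505 ((-0.0019073486328125, -1.1972770690917969), (20.05890464782715, 109.6098403930664), 89.76351165771484) 0.00040605179023403234
```

Call:
{"op": "send_rows", "data": {"targets": [-0.0003,0.0033,0.0255,0.08,-0.02,0.2,60,-0.0003,0.0033,0.0255,0.08,-0.02,0.2,60,0,0,0,0,0,0,60,0,0,0,0,0,0,255,0,0,0,0,0,0,255,0,0,0,0,0,0,255,0,0,0,0,0,0,255,0,0,0,0,0,0,255,0,0,0,0,0,0,255,0,0,0,0,0,0,255], "force": 110}}

```text
time_s: 9.78
tcp_pos: [0.5291, -0.417, 0.2287]
eef_rot: [[0.994, -0.086, 0.065], [-0.107, -0.816, 0.567], [0.004, -0.571, -0.821]]
contact_force: [-1.4, -5.5, 8.2]
opening: 0.212
grip_force: 108.9
```

```bash
python3 - <<'E'
from h import *
o=env.observe(); print(o['time_s'],o['q'],o['opening'],o['grip_force'],o['contact_force'])
A=cur(); print(A[:3,3],A[:3,:3].round(3).tolist())
U=A.copy(); U[:3,3]+=.04*LN+np.array([0,0,.09]); E=plan(A,U)
M=T([.47,-.10,.42],tool([0,0,-1],[np.cos(.7),np.sin(.7),0])); F=plan(E,M)
H=plan(F,T([TUB[0],TUB[1],.32],tool([0,0,-1],ty)))
D=np.linalg.inv(E)@F
for f in(.1,.2,.35,.5,.7):
    m=E@expm(f*np.real(logm(D))); print('   ',np.round(m[:3,3],3),np.round((m@[0,0,.2,1])[:3],3), np.round(min((m@[a,b,.215,1])[2] for a in(-.093,.093) for b in(-.068,.068)),3))
E
```

```text
9.7833 [-43.74893137  51.72983287  31.99216891  93.09071008  27.04789853
 136.77010471] 0.21167243245907894 108.92679691314697 [-1.38383717 -5.47124226  8.23202308]
[ 0.52908211 -0.41695233  0.22871465] [[0.994, -0.086, 0.065], [-0.107, -0.816, 0.567], [0.004, -0.571, -0.821]]
4 x [0.0001, -0.0128, -0.0285, 0.0, 0.0, 0.0]
  end [ 0.5265 -0.4399  0.3515]
10 x [0.0038, -0.036, 0.0053, -3.28, -1.43, -4.47]
  end [ 0.4703 -0.1002  0.42  ]
5 x [0.0223, -0.0106, 0.02, -0.0, 0.0, -6.41]
  end [0.4949 0.0192 0.32  ]
    [ 0.534 -0.408  0.368] [ 0.541 -0.304  0.197] 0.147
    [ 0.538 -0.375  0.382] [ 0.541 -0.28   0.206] 0.157
    [ 0.539 -0.323  0.4  ] [ 0.537 -0.245  0.216] 0.17
    [ 0.534 -0.27   0.413] [ 0.528 -0.209  0.223] 0.182
    [ 0.517 -0.199  0.423] [ 0.51  -0.163  0.226] 0.194
```

Call:
{"op": "send_rows", "data": {"targets": [0.0001,-0.0128,-0.0285,0,0,0,255,0.0001,-0.0128,-0.0285,0,0,0,255,0.0001,-0.0128,-0.0285,0,0,0,255,0.0001,-0.0128,-0.0285,0,0,0,255,0,0,0,0,0,0,255]}}

```text
time_s: 10.2
tcp_pos: [0.5264, -0.4403, 0.356]
eef_rot: [[0.994, -0.083, 0.069], [-0.108, -0.819, 0.563], [0.01, -0.567, -0.823]]
contact_force: [0.4, -1.4, -1.3]
opening: 0.211
grip_force: 108.0
```

Call:
{"op": "send_rows", "data": {"targets": [0.0038,-0.036,0.0053,-3.28,-1.43,-4.47,255,0.0038,-0.036,0.0053,-3.28,-1.43,-4.47,255,0.0038,-0.036,0.0053,-3.28,-1.43,-4.47,255,0.0038,-0.036,0.0053,-3.28,-1.43,-4.47,255,0.0038,-0.036,0.0053,-3.28,-1.43,-4.47,255,0.0038,-0.036,0.0053,-3.28,-1.43,-4.47,255,0.0038,-0.036,0.0053,-3.28,-1.43,-4.47,255,0.0038,-0.036,0.0053,-3.28,-1.43,-4.47,255,0.0038,-0.036,0.0053,-3.28,-1.43,-4.47,255,0.0038,-0.036,0.0053,-3.28,-1.43,-4.47,255]}}

```text
time_s: 11.03
tcp_pos: [0.4698, -0.0982, 0.419]
eef_rot: [[0.762, 0.647, 0.001], [0.647, -0.762, -0.001], [-0.0, 0.001, -1.0]]
contact_force: [0.7, 1.3, -1.4]
opening: 0.214
grip_force: 107.9
```

```bash
python3 - <<'E'
from h import *
o=env.observe(); print(o['time_s'],o['q'],o['opening'],o['grip_force'],o['contact_force'])
A=cur(); print(A[:3,3],A[:3,:3].round(3).tolist())
t=snap('top'); snap('wrist','w5.png'); P=cloud(t); img=t['img'].astype(int)
plan(A,T([TUB[0],TUB[1],.32],tool([0,0,-1],ty)))
# lid plate visible from top camera, in tool frame
L=(P-A[:3,3])@A[:3,:3]; ok=(t['depth']>0)&(img.max(2)-img.min(2)<30)&(abs(L[...,0])<.12)&(abs(L[...,1])<.09)&(L[...,2]>.165)&(L[...,2]<.2)
q=L[ok]; print(len(q),cv2.minAreaRect(q[:,:2].astype(np.float32)*1000),np.linalg.lstsq(np.c_[q[:,:2],np.ones(len(q))],q[:,2],rcond=None)[0])
E
```

```text
11.0333 [-1.17894998e+01  9.68159165e+00 -3.01770809e+00  7.72530525e+01
 -6.29206202e-02  1.27861815e+02] 0.21364110530413147 107.91984915733337 [ 0.65893965  1.32287372 -1.39138372]
[ 0.46979305 -0.09821456  0.41895915] [[0.762, 0.647, 0.001], [0.647, -0.762, -0.001], [-0.0, 0.001, -1.0]]
5 x [0.0221, -0.0102, 0.0198, 0.01, 0.01, -6.36]
  end [0.4952 0.0192 0.3199]
916 ((72.21029663085938, -24.702789306640625), (163.56027221679688, 80.44622039794922), 53.318824768066406) [ 0.00073185 -0.00081152  0.17868063]
```

View pics/w5.png

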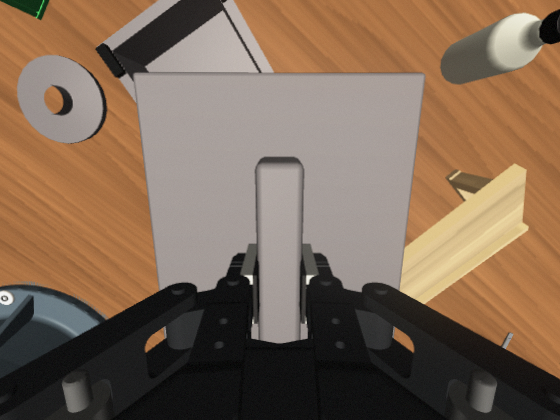

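The wrist view shows the lid held level, with its ridge centred at column 280 and its front edge at row 73. I'll measure where it sits in the tool frame.

```bash
python3 - <<'E'
from h import *
s=load('wrist'); A=cur(); P=cloud(s); L=(P-A[:3,3])@A[:3,:3]
ok=(s['depth']>0)&(abs(L[...,2]-.1787)<.004)&(s['img'].max(2).astype(int)-s['img'].min(2)<30)
u=np.argwhere(ok&(np.arange(420)[:,None]<160)); q=L[ok&(np.arange(420)[:,None]<160)]
print(len(q),'x max',np.percentile(q[:,0],[99,99.9]),'y',np.percentile(q[:,1],[.1,.5,99.5,99.9]),np.median(q[:,2]))
# edge slope: y limits per row
for r in(85,110,135,155):
    c=np.where(ok[r])[0]; print(r,L[r,c[0]].round(4),L[r,c[-1]].round(4))
c=[np.where(ok[:160,k])[0][0] for k in(150,280,410)]; print([L[a,k].round(4).tolist() for a,k in zip(c,(150,280,410))])
ri=(s['depth']>0)&(abs(L[...,2]-.1487)<.004)&(np.arange(420)[:,None]<230); q=L[ri]; print('ridge',np.percentile(q[:,0],99.7),np.percentile(q[:,1],[.5,99.5]))
# tub from top image now
E
```

```text
24325 x max [0.09089289 0.09139561] y [-0.07025597 -0.06942758  0.06321479  0.06404801] 0.17876918690166532
85 [ 0.0856 -0.071   0.1807] [0.0862 0.0636 0.1789]
110 [ 0.0744 -0.0695  0.1784] [0.0753 0.0639 0.1793]
135 [ 0.063  -0.0699  0.1795] [0.0638 0.0639 0.1791]
155 [ 0.0535 -0.0698  0.1788] [0.0542 0.0638 0.1794]
[[0.0904, -0.0621, 0.1784], [0.0912, -0.0027, 0.1797], [0.0914, 0.0572, 0.1796]]
ridge 0.053390821845825 [-0.01253678  0.00708353]
```

Call:
{"op": "send_rows", "data": {"targets": [0.0221,-0.0102,0.0198,0.01,0.01,-6.36,255,0.0221,-0.0102,0.0198,0.01,0.01,-6.36,255,0.0221,-0.0102,0.0198,0.01,0.01,-6.36,255,0.0221,-0.0102,0.0198,0.01,0.01,-6.36,255,0.0221,-0.0102,0.0198,0.01,0.01,-6.36,255,0,0,0,0,0,0,255]}}

```text
time_s: 11.63
tcp_pos: [0.4954, 0.0208, 0.3163]
eef_rot: [[0.301, 0.953, -0.007], [0.953, -0.301, 0.004], [0.002, -0.008, -1.0]]
contact_force: [-1.1, -0.0, -3.1]
opening: 0.21
grip_force: 108.3
```

```bash
python3 - <<'E'
from h import *
from scipy import ndimage
s=load('side'); P=cloud(s); Z=P[...,2]; img=s['img'].astype(int)
Q=np.stack([(P-TUB)@tx,(P-TUB)@ty],-1)
m=(s['depth']>0)&(Z>.083)&(Z<.094)&(abs(Q[...,0])<.08)&(abs(Q[...,1])<.1)
l,n=ndimage.label(m); cs=[]
for i in range(1,n+1):
    if (l==i).sum()>6: q=Q[l==i]; print('side seal',q.mean(0).round(4),(l==i).sum()); cs.append((q.min(0)+q.max(0))/2)
m=(s['depth']>0)&(Z>.074)&(Z<.094)&(abs(Q[...,0])<.08)&(abs(Q[...,1])<.11)
print('side rim',[np.percentile(Q[m][:,k],[.3,1,99,99.7]).round(4) for k in(0,1)])
A=cur(); t=snap('top','t6.png'); P=cloud(t); L=(P-A[:3,3])@A[:3,:3]
sat=t['img'].max(2).astype(int)-t['img'].min(2)
m=(t['depth']>0)&(abs(L[...,2]-.1787)<.006)&(sat<30)&(abs(L[...,0])<.11)&(abs(L[...,1])<.09)
q=L[m]; print('top lid',len(q),[np.percentile(q[:,k],[.3,1,99,99.7]).round(4) for k in(0,1)],np.median(q[:,2]))
s=snap('side'); P=cloud(s); L=(P-A[:3,3])@A[:3,:3]
m=(s['depth']>0)&(abs(L[...,2]-.1787)<.006)&(abs(L[...,0])<.11)&(abs(L[...,1])<.09)
q=L[m]; print('side lid',len(q),[np.percentile(q[:,k],[.3,1,99,99.7]).round(4) for k in(0,1)],np.median(q[:,2]))
print(A[:3,3])
E
```

```text
side seal [-0.0616 -0.0668] 27
side seal [0.0579 0.0771] 30
side seal [-0.0616  0.0769] 34
side rim [array([-0.0671, -0.0667,  0.0636,  0.064 ]), array([-0.0873, -0.0868,  0.0952,  0.0959])]Traceback (most recent call last):
  File "<stdin>", line 14, in <module>
    return _quantile_unchecked(
        a, q, axis, out, overwrite_input, method, keepdims, weights)
    return _ureduce(a,
                    func=_quantile_ureduce_func,
    ...<5 lines>...
                    overwrite_input=overwrite_input,
                    method=method)
    r = func(a, **kwargs)
    result = _quantile(arr,
                       quantiles=q,
    ...<2 lines>...
                       out=out,
                       weights=wgt)
    slices_having_nans = np.isnan(arr[-1, ...])
                                  ~~~^^^^^^^^^
IndexError: index -1 is out of bounds for axis 0 with size 0
```

View pics/t6.png

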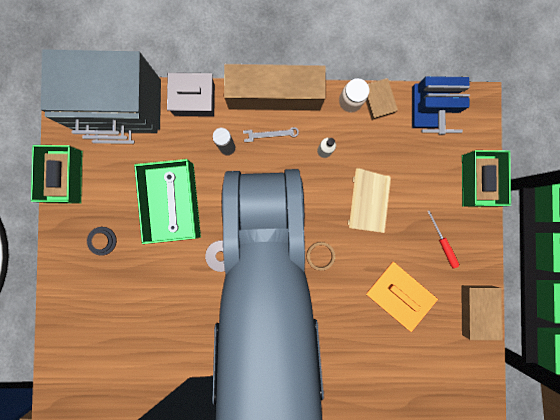

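The crank lies inside the crate at (172,203); the arm hides the tub and lid from this camera. I'll measure lid against tub in the side camera, so its calibration error cancels.

```bash
python3 - <<'E'
from h import *
A=cur(); print(A[:3,3])
s=snap('side','s7.png'); P=cloud(s); L=(P-A[:3,3])@A[:3,:3]
m=(s['depth']>0)&(abs(L[...,2]-.1787)<.008)&(abs(L[...,0])<.12)&(abs(L[...,1])<.09)
q=L[m]; print('side lid',len(q),np.median(q[:,2]))
for k in(0,1): print(np.percentile(q[:,k],[.2,1,5,95,99,99.8]).round(4))
Q=np.stack([(P-TUB)@tx,(P-TUB)@ty,P[...,2]],-1)
m=(s['depth']>0)&(Q[...,2]>.074)&(Q[...,2]<.094)&(abs(Q[...,0])<.08)&(abs(Q[...,1])<.11); q=Q[m]
print('rim',len(q),[np.percentile(q[:,k],[.3,1,99,99.7]).round(4) for k in(0,1)])
E
```

```text
[0.49570995 0.01934919 0.31800164]
side lid 1806 0.18006780963629745
[-0.0902 -0.0875 -0.0726  0.0904  0.0941  0.0951]
[-0.0693 -0.0686 -0.0655  0.0591  0.065   0.0668]
rim 431 [array([-0.0672, -0.0669,  0.0625,  0.0639]), array([-0.085 , -0.081 ,  0.0944,  0.0947])]
```

View pics/s7.png

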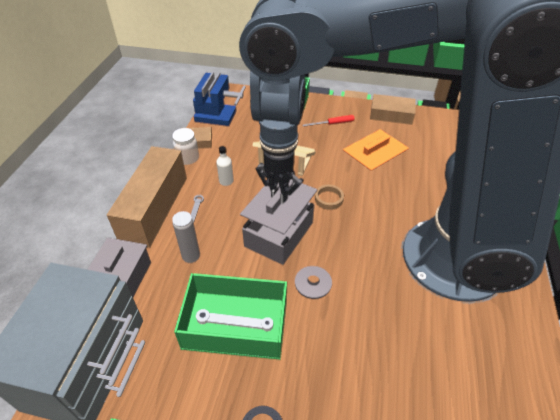

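The side view shows the lid at about (278,205), held level over the tub. Camera-relative, it needs a 2 mm shift along the tub's y.

```bash
cat >> h.py <<'E'
SEAT=TUB+.002*ty
def lidpose(z): return T([SEAT[0],SEAT[1],z],tool([0,0,-1],ty))
E
python3 - <<'E'
from h import *
A=cur(); print(A[:3,3],np.round(A[:3,:3],4).tolist()); plan(A,lidpose(.29),n=2)
E
```

```text
[0.49608133 0.01839073 0.31916851] [[0.3101, 0.9507, -0.0039], [0.9507, -0.3101, 0.0031], [0.0017, -0.0047, -1.0]]
2 x [0.0012, -0.0005, 0.0146, -0.13, -0.05, -0.09]
  end [0.4958 0.021  0.29  ]
```

Call:
{"op": "send_rows", "data": {"targets": [0.0012,-0.0005,0.0146,-0.13,-0.05,-0.09,255,0.0012,-0.0005,0.0146,-0.13,-0.05,-0.09,255,0,0,0,0,0,0,255,0,0,0,0,0,0,255]}}

```text
time_s: 12.07
tcp_pos: [0.4959, 0.0199, 0.2908]
eef_rot: [[0.309, 0.951, 0.001], [0.951, -0.309, -0.0], [0.0, 0.001, -1.0]]
contact_force: [-0.2, 0.4, -0.0]
opening: 0.213
grip_force: 108.4
```

```bash
python3 - <<'E'
from h import *
A=cur(); o=env.observe(); print(o['time_s'],o['contact_force'],A[:3,3],np.round(A[:3,:3],4).tolist()); plan(A,lidpose(.278),n=3)
E
```

```text
12.0667 [-0.22816686  0.40698604 -0.03730314] [0.49585544 0.01993762 0.29077208] [[0.3092, 0.951, 0.0007], [0.951, -0.3092, -0.0], [0.0002, 0.0007, -1.0]]
3 x [0.0003, -0.0002, 0.0043, 0.01, -0.0, -0.05]
  end [0.4956 0.021  0.2779]
```

Call:
{"op": "send_rows", "data": {"targets": [0.0003,-0.0002,0.0043,0.01,0,-0.05,255,0.0003,-0.0002,0.0043,0.01,0,-0.05,255,0.0003,-0.0002,0.0043,0.01,0,-0.05,255,0,0,0,0,0,0,255]}}

```text
time_s: 12.4
tcp_pos: [0.4952, 0.0218, 0.2766]
eef_rot: [[0.305, 0.952, -0.001], [0.952, -0.305, 0.0], [-0.0, -0.001, -1.0]]
contact_force: [-0.3, -0.0, -1.5]
opening: 0.212
grip_force: 108.4
```

Call:
{"op": "send_rows", "data": {"targets": [0,0,0.002,0,0,0,255,0,0,0.002,0,0,0,255,0,0,0.001,0,0,0,255,0,0,0,0,0,0,255]}}

```text
time_s: 12.73
tcp_pos: [0.4953, 0.0218, 0.2721]
eef_rot: [[0.305, 0.952, 0.0], [0.952, -0.305, 0.0], [0.0, 0.0, -1.0]]
contact_force: [-0.3, -0.6, -0.5]
opening: 0.21
grip_force: 108.5
```

Call:
{"op": "send_rows", "data": {"targets": [0,0,0.0015,0,0,0,255,0,0,0.0015,0,0,0,255,0,0,0,0,0,0,255]}}

```text
time_s: 12.98
tcp_pos: [0.4954, 0.0218, 0.2697]
eef_rot: [[0.305, 0.952, 0.001], [0.952, -0.305, 0.0], [0.0, 0.001, -1.0]]
contact_force: [-1.8, -0.7, 7.7]
opening: 0.214
grip_force: 110.1
```

Call:
{"op": "send_rows", "data": {"targets": [0,0,0.0015,0,0,0,255,0,0,0.0015,0,0,0,255,0,0,0,0,0,0,255]}}

```text
time_s: 13.23
tcp_pos: [0.4953, 0.0218, 0.2668]
eef_rot: [[0.305, 0.952, 0.001], [0.952, -0.305, 0.0], [0.0, 0.001, -1.0]]
contact_force: [-3.3, -1.2, 9.6]
opening: 0.213
grip_force: 110.4
```

Call:
{"op": "send_rows", "data": {"targets": [0,0,0.0015,0,0,0,255,0,0,0.0015,0,0,0,255,0,0,0,0,0,0,255]}}

```text
time_s: 13.48
tcp_pos: [0.4953, 0.0219, 0.264]
eef_rot: [[0.305, 0.952, 0.001], [0.952, -0.305, 0.0], [0.0, 0.001, -1.0]]
contact_force: [-5.7, 0.5, 15.1]
opening: 0.208
grip_force: 110.7
```

Call:
{"op": "send_rows", "data": {"targets": [0,0,0.0015,0,0,0,255,0,0,0.001,0,0,0,255,0,0,0,0,0,0,255]}}

```text
time_s: 13.73
tcp_pos: [0.4951, 0.0218, 0.2639]
eef_rot: [[0.305, 0.952, 0.003], [0.952, -0.305, 0.0], [0.001, 0.003, -1.0]]
contact_force: [-25.9, -1.4, 64.7]
opening: 0.212
grip_force: 117.6
```

Call:
{"op": "send_rows", "data": {"targets": [0,0,-0.001,0,0,0,255,0,0,-0.0012,0,0,0,255,0,0,0,0,0,0,255]}}

```text
time_s: 13.98
tcp_pos: [0.4954, 0.0219, 0.264]
eef_rot: [[0.305, 0.952, 0.001], [0.952, -0.305, 0.0], [0.001, 0.001, -1.0]]
contact_force: [-7.6, -0.8, 20.5]
opening: 0.212
grip_force: 111.8
```

Call:
{"op": "send_rows", "data": {"targets": [0,0,0,0,0,0,110,0,0,0,0,0,0,110,0,0,0,0,0,0,110,0,0,0,0,0,0,110,0,0,0,0,0,0,110,0,0,-0.03,0,0,0,110,0,0,-0.03,0,0,0,110,0,0,0,0,0,0,110]}}

```text
time_s: 14.65
tcp_pos: [0.4965, 0.0219, 0.3276]
eef_rot: [[0.305, 0.952, 0.006], [0.952, -0.305, 0.0], [0.002, 0.006, -1.0]]
contact_force: [1.8, -0.3, 0.8]
opening: 0.566
grip_force: 0.0
```

```bash
python3 - <<'E'
from h import *
for n in('wrist','side'):
    s=snap(n); P=cloud(s); Q=np.stack([(P-TUB)@tx,(P-TUB)@ty,P[...,2]],-1)
    sat=s['img'].max(2).astype(int)-s['img'].min(2)
    m=(s['depth']>0)&(abs(Q[...,2]-.087)<.01)&(abs(Q[...,0])<.062)&(abs(Q[...,1])<.088)&(sat<30)&(s['img'].min(2)>60); q=Q[m]
    q=q[abs(q[:,2]-np.median(q[:,2]))<.005]
    print(n,len(q),'plane',np.linalg.lstsq(np.c_[q[:,:2],np.ones(len(q))],q[:,2],rcond=None)[0].round(4))
    m=(s['depth']>0)&(abs(Q[...,2]-.086)<.006)&(abs(Q[...,0])<.08)&(abs(Q[...,1])<.11)&(sat<30); q=Q[m]
    print([np.percentile(q[:,k],[.3,1,99,99.7]).round(4) for k in(0,1)])
o=env.observe(); print(o['time_s'],o['tcp_pos'],o['contact_force'],o['grip_force'])
E
```

```text
wrist 28392 plane [-0.0003 -0.0015  0.086 ]
[array([-0.0679, -0.0669,  0.0645,  0.0656]), array([-0.0892, -0.0872,  0.0936,  0.0943])]
side 1662 plane [-0.002   0.0008  0.084 ]
[array([-0.0694, -0.0686,  0.0647,  0.0661]), array([-0.0881, -0.0859,  0.0961,  0.0971])]
14.75 [0.49571854 0.02184856 0.32371177] [ 0.14862388  0.26603859 -0.95916345] 0.0
```

The plate's top is at 86 mm, exactly the seated height, and it is level to 0.002 rad. The press ended on a hard stop, so I'm handing in.

```bash
python3 -c "
from cell import env
print(env.hand_in())"
```

```text
the job is handed in; nothing more can be done
None
```

The job is handed in: the crank arm lies in the scrap crate, and the lid is pressed home on the tub, level and released, after about 15 s of robot time; the hand-in call returned no verdict.

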